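# Secure the can pusher's clevis pin with its spring cotter

## Task

Take the red-tabbed spring cotter out of its parking block and lock the can pusher's clevis pin with it: feel for the cross hole in the free end of the pin, push the straight leg down through it until the bow snaps over the pin and the tab sits fully home, then let go. Press with feeling, never hard: about 15 N is enough to snap it, and forced against solid steel the wire is spoiled. Leave the full can, the oil can, the tape roll and the spanner where they stand.

Things in the scene. Friction and masses are not known exactly. Their poses are not given: they have to be found in the camera images.
- clip: spring cotter (hair pin), at first upright in the parking block. Origin: on the straight leg's axis at the flat underside of the red tab; z up, x from leg to bow, y across the tab. Tab x -10..+24, y -6..+6, z 0..44 mm. Steel leg 5 mm thick down to z = -52, its last 5 mm 3.2 mm thick with a round end. Bow: 4 mm wire at x 4..16 mm, lower end z = -37, so the leg enters 15 mm before it. 65 g
- tab_grip (a point): where to pinch the cotter's tab (12 mm thick, across the cotter's y): on the tab's middle plane, 7 mm along the cotter's x from the leg's axis and 30 mm above the tab's underside; axes as the cotter's
- leg_tip (a point): the round end of the cotter's straight leg, 52 mm below the tab's underside, on the leg's axis
- bow (a joint): angle of the cotter's bow, rad: 0 relaxed, about 0.1 to 0.15 while it rides over the widest part of the pin (tab underside from about 24 down to 3 mm above the pin's flat top), back near 0 once snapped over. Then only the tab stops the cotter, on solid steel. Its spring and friction resist the push with roughly 4 to 14 N, then draw the cotter in
- block: white plastic parking block, fixed, 64 x 44 x 58 mm; origin at the centre of its underside. A slot 26 x 6.5 mm, long way along its x, goes down through its top; the cotter stands in it, tab underside on the block's top, x axes alike, legs 52 mm deep: lift straight up
- pusher: can pusher, fixed. Base plate 12 mm thick, x -38..+148, y -31..+91 mm from the origin (on the underside). Blue clevis lugs at y +20..+56, up to z = 74 mm; cradle and full can at x +60..+138, y 0..+76, can top z = 119 mm. A clevis pin lies along y through the lugs, above x = 0, its head (26 mm wide) on the +y side, its free end sticking out to the -y side
- pin_axis (a point): where the axis of the 18 mm steel clevis pin leaves the lug's outer face, at x = 0, y = +20 mm of the pusher, 62 mm above the table; y along the pin, free end to -y. The vertical cross hole goes right through the free end. The pin has end float: the hole's centre lies 8 to 32 mm out (-y) from here, to be felt or seen; the pin ends 26 mm beyond it. Side loads under 20 N do not shift the pin
- pin_flat (a point): point 7 mm above pin_axis (69 mm above the table), on the middle line of the flat, 11 mm wide, milled on top of the pin's free end. The hole opens in this flat 10 mm wide across the pin (countersunk 2.5 mm deep to 7 mm) but only 7 mm along it. With the cotter home its tab's underside lies on the flat, the tab's thickness along the pin, the bow on either side (+x or -x)
- full_can: full seamed can, 71 mm diameter, 107 mm tall, standing loose in the pusher's cradle; origin at the centre of its underside
- oil_can: small orange oil can with a thin spout, 62 x 80 x 152 mm, loose; origin under its centre. It and the parking block stand left and right of the pusher, either way round
- tape_roll: roll of white label tape, 68 mm wide, 24 mm high, lying loose; origin under its centre
- spanner: combination spanner, 84 x 149 x 6 mm, lying loose; origin under its centre
Mind the look-alikes: they are no part of the job. What is meant by the clip is not green, orange or yellow, and is the smaller of those in its own colour.

How it is judged:
By the outcome, as a careful person would: the job done as asked, in the order asked, and still so for the second after the job is handed in, with the robot touching nothing.
It also fails if it takes over 72 s, if anything falls off the work surface, if the arm or the gripper's body presses on something with over 40 N, if the wrist force passes 120 N, or if a joint passes its speed limit or range.

## Robot

A 7-joint arm with a two-finger parallel gripper is mounted at the origin on the work surface; the furniture and walls round the work are solid. World frame = base frame: x ahead of the robot, y to its left, z up, the work surface at z = 0. Lengths are in m, angles in rad, forces in N, time in s.
With the tool pointing down it reaches from about 0.35 to 0.775 m from the base axis. Payload 3.1 kg.
Tool frame: the origin (TCP) lies on the centre line of the jaws, within the pads' length; the fingertips stand 25 mm ahead of it and the grasp point (between the pads) lies 6 mm ahead of it; y points along the fingers, x is the direction in which the jaws open and shut, and the axes are right-handed (so a half turn about y gives the same grasp; the last joint's range is limited). The gripper opens to 85 mm and grips with 20 to 120 N. Pads are 22 mm wide; open, the fingers measure 114 mm over their backs; the gripper's body (76 mm by 85 mm) begins 54 mm behind the grasp point. The pads swing forward as they close: fully open they stand 13 mm farther back than shut.
Start: joints at [1.187, 0.311, 0.014, 1.512, -0.004, 1.319, -0.027], TCP at [0.184, -0.518, 0.256] pointing down, gripper open.
Joint ranges: [-2.7, 2.7], [-0.3, 1.91], [-1.27, 1.3], [0.12, 2.57], [-1.44, 4.58], [0.2, 2.03], [-3.05, 3.05]. Speed limits (rad/s): [2.79, 2.79, 3.14, 3.14, 3.14, 3.14, 3.14].

## Interface

Orientations are given as a rotation vector (axis times angle).
In Python, from workcell import manip gives the robot as it stands.
- The arm moves only by the tool drive_tool, never from a script. Its arguments are lists of equal length, an entry for each row: "twist": the turn, a rotation vector about the tool's x, y, z in rad, a list of three; "linear": the shift along the tool's x, y, z in cm, a list of three; "hand": the finger opening in cm, from 0 to 8.54. A call has 1 to 20 rows; each row shifts and turns the commanded pose from where the row before left it, along the tool's axes as they then stand; what a row does not reach is not made up. A row lasts 1/10 s, in which the tool goes at most 50 mm and 8.59 degrees, less where a joint would pass 70% of its speed; a pose out of reach is approached as far as the arm can. A call with a gripper value outside its range is refused whole. The fingers move at their own pace and stop on an object; "newtons" is the grip in N (left out, the last holds). Time passes only in rows, so rows that do not move let the fingers close. It gives the time, the measured TCP pose, the force and the opening at its end, in the units of the state.
- manip.get_state(): the state, without advancing time (a new reading comes with each control period).
- manip.capture(name): name is "scene" or "top" or "wrist"; returns the picture (480x640x3 uint8, blue, green, red); there is no depth.
- manip.camera_params(name): a dict with "fx", "fy", "cx", "cy" (pixels), "dist_coeffs" ([k1, k2, p1, p2, k3] as OpenCV has them; the pictures are not rectified), "rvec" (rotation vector, rad) and "tvec" (3), from world to camera coordinates, as OpenCV has them. Camera axes: x right, y down, z forward; pixel columns grow to the right and rows downward; lengths in m; the calibration is good to about 2 mm. A picture is of the moment at which its call begins: read the wrist's pose just before it. camera_params takes no time and is no camera call; for the wrist camera it gives the pose at the moment of the call.
- manip.sign_off(): hands the job in, once; it reports no verdict.
The state is a dict: "t": time; "qpos": joint angles; "qvel": joint speeds; "tau": joint torques, N m; "tcp_pos": TCP position; "tcp_rot": TCP orientation; "ft_force": force on the tool from outside, world axes, zero at the start; "moment": the same for the moment, N m; "opening": finger opening in m.
Only numpy, scipy, OpenCV 4.12 (cv2) and the standard library are available. Lean on these libraries where they do the work, as an engineer would, in place of code of your own. Each camera call takes 0.05 s, during which the arm holds its last target. There are 200 camera calls.

## Working session

There is one attempt and no reset: what is moved stays moved. The work goes in short steps, Python scripts to look and compute and a tool call to move; the robot and the scene stay as the last step left them, time stands still between calls to the robot, and variables do not carry over. Pictures are saved under pics/ and viewed, about 8 in all and at most 12, crops included, and the job is handed in when it is done.

Besides the shell and the picture viewer there is one more tool, called after "Request:" in YAML: its name, and indented under it one key for each argument. drive_tool: Moves the arm, as the interface text tells. Its arguments: {"type":"object","properties":{"twist":{"type":"array"},"linear":{"type":"array"},"hand":{"type":"array"},"newtons":{"type":"number"}},"required":["twist","linear","hand"]}

```bash
ls; mkdir -p pics
python3 - <<'E'
from workcell import manip
import cv2,numpy as np
s=manip.get_state(); print({k:np.round(v,3).tolist() for k,v in s.items()})
for n in("scene","top"):
    im=manip.capture(n); cv2.imwrite(f"pics/{n}0.png",im); p=manip.camera_params(n)
    R=cv2.Rodrigues(np.array(p["rvec"]))[0]; print(n,p["fx"],p["dist_coeffs"],(-R.T@np.array(p["tvec"])).round(3),R.round(2).tolist())
a=cv2.imread("pics/scene0.png");
E
```

```text
pics
{'t': 0.0, 'qpos': [1.187, 0.312, 0.014, 1.513, -0.004, 1.319, -0.027], 'qvel': [-0.001, 0.001, -0.001, -0.0, -0.001, 0.0, -0.0], 'tau': [0.0, -37.991, 0.146, -23.059, 0.012, 0.014, -0.0], 'tcp_pos': [0.184, -0.518, 0.255], 'tcp_rot': [-1.35, 0.955, -0.952], 'ft_force': [-0.986, -0.628, 0.244], 'moment': [0.039, 0.018, 0.012], 'opening': 0.086}
scene 551.9484360476507 [-0.13134227  0.          0.          0.          0.        ] [ 0.031 -1.01   0.982] [[0.92, -0.38, 0.02], [-0.23, -0.6, -0.76], [0.3, 0.7, -0.65]]
top 562.4441551537712 [-0.05584145  0.          0.          0.          0.        ] [ 0.345 -0.046  1.383] [[-0.01, -1.0, -0.01], [-1.0, 0.01, -0.08], [0.08, 0.01, -1.0]]
```

View pics/scene0.png

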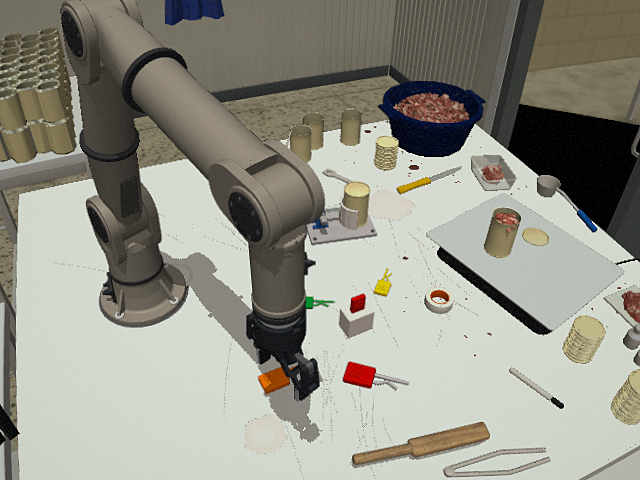

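View pics/top0.png

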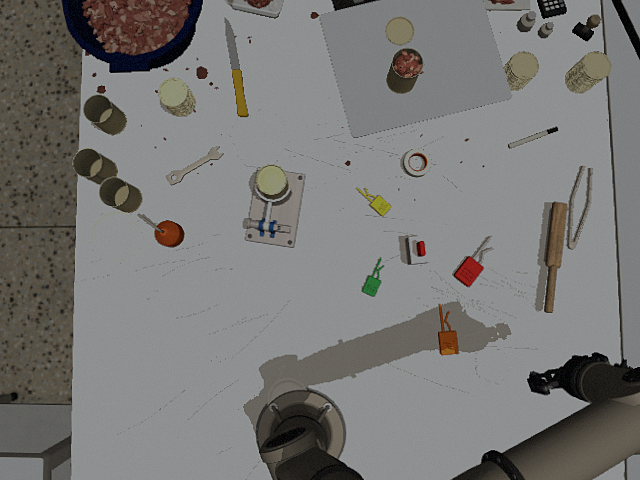

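Two red candidates: the one upright in the white block (top 421,248; scene 358,302) and a bigger one lying loose (top 470,270; scene 360,374). The one in the block is smaller and parked, so it fits. I'll confirm it in an enlarged crop.

```bash
cat > h.py <<'E'
from workcell import manip
import cv2,numpy as np
from scipy.spatial.transform import Rotation as Ro
def ray(n,uv,p=None):
    p=p or manip.camera_params(n); K=np.array([[p["fx"],0,p["cx"]],[0,p["fy"],p["cy"]],[0,0,1]])
    R=cv2.Rodrigues(np.array(p["rvec"]))[0]; c=-R.T@np.array(p["tvec"])
    d=cv2.undistortPoints(np.array(uv,float).reshape(-1,1,2),K,np.array(p["dist_coeffs"]))[:,0]
    return c,np.c_[d,np.ones(len(d))]@R
def onz(n,uv,z,p=None):
    c,d=ray(n,uv,p); return c+d*((z-c[2])/d[:,2])[:,None]
def proj(n,X,p=None):
    p=p or manip.camera_params(n); K=np.array([[p["fx"],0,p["cx"]],[0,p["fy"],p["cy"]],[0,0,1]])
    return cv2.projectPoints(np.array(X,float).reshape(-1,1,3),np.array(p["rvec"]),np.array(p["tvec"]),K,np.array(p["dist_coeffs"]))[0][:,0]
def st():
    s=manip.get_state(); R=Ro.from_rotvec(s["tcp_rot"]); return s,np.array(s["tcp_pos"]),R
E
python3 - <<'E'
from h import *
t=cv2.imread("pics/top0.png"); s=cv2.imread("pics/scene0.png")
f=lambda a,x,y,w,h,k:cv2.resize(a[y:y+h,x:x+w],(w*k,h*k),interpolation=cv2.INTER_CUBIC)
A=np.hstack([f(t,232,160,80,100,5),f(t,395,222,80,60,5)[:300].copy() if 0 else cv2.copyMakeBorder(f(t,395,222,80,70,5),0,150,0,0,cv2.BORDER_CONSTANT)])
cv2.imwrite("pics/crop1.png",A)
B=np.hstack([f(s,300,175,80,75,5),f(s,320,280,80,75,5)]); cv2.imwrite("pics/crop2.png",B)
hsv=cv2.cvtColor(t,cv2.COLOR_BGR2HSV)
def m(h,lo,hi):
    return cv2.inRange(h,lo,hi)
for nm,im in(("top",t),("scene",s)):
    h=cv2.cvtColor(im,cv2.COLOR_BGR2HSV)
    for c,M in(("red",m(h,(0,200,90),(4,255,255))|m(h,(175,200,90),(180,255,255))),("blue",m(h,(100,120,50),(125,255,255)))):
        cs=cv2.findContours(M,cv2.RETR_EXTERNAL,cv2.CHAIN_APPROX_NONE)[0]
        for q in cs:
            if cv2.contourArea(q)>20: print(nm,c,cv2.contourArea(q),[np.round(v,1) for v in cv2.minAreaRect(q)])
E
```

```text
top red 410.0 [array([468.6, 271. ]), array([18.5, 24. ]), np.float64(37.9)]
top red 42.0 [array([422. , 247.5]), array([13.,  4.]), np.float64(90.0)]
top blue 21.0 [array([271.6, 225.1]), array([ 4.4, 11.1]), np.float64(18.4)]
top blue 21.0 [array([260.9, 223.8]), array([ 4.4, 10.6]), np.float64(12.5)]
scene red 543.5 [array([359.1, 374.6]), array([29.6, 20.6]), np.float64(14.0)]
scene red 160.0 [array([358., 303.]), array([17.2, 13.3]), np.float64(85.6)]
scene blue 43.0 [array([319.7, 223.1]), array([ 8.7, 14.3]), np.float64(84.3)]
scene blue 118.5 [array([586.8, 220.1]), array([25.7,  5.7]), np.float64(49.8)]
scene blue 445.5 [array([431.9, 107.4]), array([103.8,  36.7]), np.float64(1.5)]
scene blue 1007.0 [array([194.,  12.]), array([24., 58.]), np.float64(90.0)]
```

View pics/crop1.png

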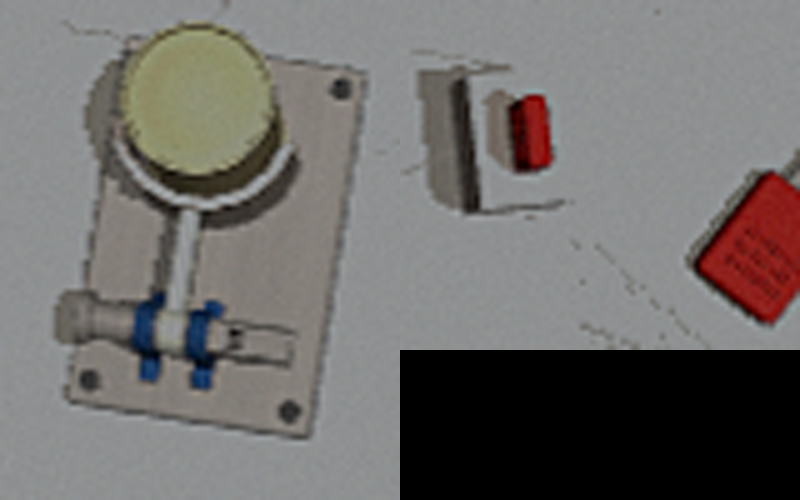

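View pics/crop2.png

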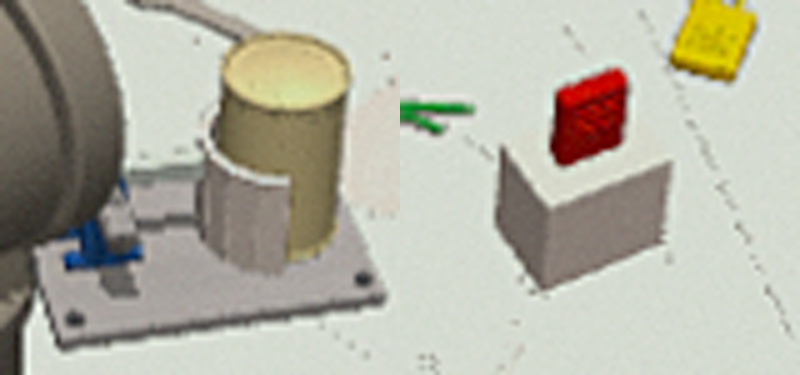

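The crops confirm it: the upright cotter in the white block is the small red one. The pin shows a dark cross hole near top pixel (279,227.6) and a free end near (290.4,229.4). Next I compute positions.

Run:
```python
from h import *
np.set_printoptions(precision=4,suppress=True)
s,p,R=st(); print("R cols",R.as_matrix())
print("cam wrist in tool"); c=manip.camera_params("wrist"); Rc=cv2.Rodrigues(np.array(c["rvec"]))[0]; cc=-Rc.T@np.array(c["tvec"])
print(R.inv().apply(cc-p), (R.as_matrix().T@Rc.T), c["fx"],c["dist_coeffs"])
tc=lambda l:[(232+x/5,160+y/5) if x<400 else (395+(x-400)/5,222+y/5) for x,y in l]
print("tabtop",onz("top",tc([(525,97),(547,97),(551,167),(531,170)]),.102), onz("top",tc([(539,132)]),.102))
print("blocktop corners",onz("top",tc([(465,67),(477,211)]),.058))
print("plate corners BL,BR,TR",onz("top",tc([(70,402),(308,437),(365,72)]),.012))
print("hole,end,lugface",onz("top",tc([(235,338),(292,347),(217,335)]),.069))
```

```text
R cols [[ 0.3353 -0.0008  0.9421]
 [-0.9421  0.0019  0.3353]
 [-0.0021 -1.     -0.0001]]
cam wrist in tool
[ 0.001  -0.1177  0.0849] [[ 1.     -0.0001  0.0002]
 [-0.0002 -0.3245  0.9459]
 [ 0.     -0.9459 -0.3245]] 392.40678848447476 [-0.0398  0.      0.      0.      0.    ]
tabtop [[ 0.452  -0.2784  0.102 ]
 [ 0.452  -0.2884  0.102 ]
 [ 0.4199 -0.2895  0.102 ]
 [ 0.4186 -0.2804  0.102 ]] [[ 0.4359 -0.2844  0.102 ]]
blocktop corners [[ 0.4702 -0.2582  0.058 ]
 [ 0.402  -0.2625  0.058 ]]
plate corners BL,BR,TR [[ 0.4652  0.1314  0.012 ]
 [ 0.4472  0.0147  0.012 ]
 [ 0.6281 -0.0142  0.012 ]]
hole,end,lugface [[0.4899 0.0463 0.069 ]
 [0.4854 0.0195 0.069 ]
 [0.4914 0.0548 0.069 ]]
```

Pin pose: pusher yaw is about -9°, and the hole is about 13 mm out. Tab centre is about (0.436, -0.284), yaw about 3.5°. I'll hover above it.

Request:
drive_tool:
  twist:
    - [0,0.14,0]
    - [0,0.14,0]
    - [0,0,0]
    - [0,0,0]
    - [0,0,0]
    - [0,0,0]
    - [0,0,0]
    - [0,0,0]
    - [0,0,0]
    - [0,0,0]
    - [0,0,0]
    - [0,0,0]
    - [0,0,0]
    - [0,0,0]
  linear:
    - [0,0,0]
    - [0,0,0]
    - [-2.18,0.35,2.66]
    - [-2.18,0.35,2.66]
    - [-2.18,0.35,2.66]
    - [-2.18,0.35,2.66]
    - [-2.18,0.35,2.66]
    - [-2.18,0.35,2.66]
    - [-2.18,0.35,2.66]
    - [-2.18,0.35,2.66]
    - [-2.18,0.35,2.66]
    - [-2.18,0.35,2.66]
    - [0,0,0]
    - [0,0,0]
  hand: [5,5,5,5,5,5,5,5,5,5,5,5,5,5]

```text
t: 1.5
tcp_pos: [0.4365, -0.2832, 0.2206]
tcp_rot: [-1.24, 1.163, -1.16]
ft_force: [-0.5, -1.0, -0.2]
opening: 0.0498
```

Run:
```python
from h import *
np.set_printoptions(precision=4,suppress=True)
s,p,R=st(); print(s["t"],p,R.as_matrix(),s["ft_force"],s["opening"])
P=manip.camera_params("wrist"); im=manip.capture("wrist"); cv2.imwrite("pics/w1.png",im)
h=cv2.cvtColor(im,cv2.COLOR_BGR2HSV); M=cv2.inRange(h,(0,200,60),(4,255,255))|cv2.inRange(h,(175,200,60),(180,255,255))
for q in cv2.findContours(M,cv2.RETR_EXTERNAL,cv2.CHAIN_APPROX_NONE)[0]:
    if cv2.contourArea(q)>100:
        b=cv2.boxPoints(cv2.minAreaRect(q)); print(cv2.contourArea(q),b,onz("wrist",b,.102,P))
```

```text
1.5 [ 0.4365 -0.2832  0.2206] [[ 0.0645 -0.0015  0.9979]
 [-0.9979  0.0006  0.0645]
 [-0.0007 -1.     -0.0014]] [-0.5128 -0.9827 -0.161 ] 0.04983644149325295
```

View pics/w1.png

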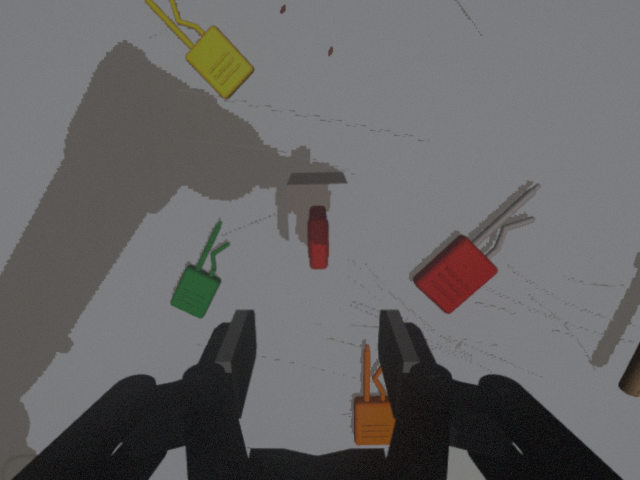

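The wrist view shows the tab at about (318,238), between and ahead of the fingers, with the bright part (rows 220-268) being its top face. The loose red look-alike lies at (455,273). Now a refined fit.

Run:
```python
from h import *
np.set_printoptions(precision=4,suppress=True)
s,p,R=st()
P=manip.camera_params("wrist"); im=cv2.imread("pics/w1.png")
h=cv2.cvtColor(im,cv2.COLOR_BGR2HSV); print(im[212,318],im[240,318],h[240,318])
M=((im[...,2].astype(int)-im[...,1]>60)*255).astype(np.uint8); M[:,:295]=0;M[:,345:]=0;M[:195]=0;M[280:]=0
for v in (60,110):
    Q=M&((im[...,2]>v)*255).astype(np.uint8)
    q=max(cv2.findContours(Q,cv2.RETR_EXTERNAL,cv2.CHAIN_APPROX_NONE)[0],key=cv2.contourArea)
    b=cv2.boxPoints(cv2.minAreaRect(q)); X=onz("wrist",b,.102,P); print(v,cv2.contourArea(q),b.tolist(),X[:,:2].tolist(),X.mean(0))
print([ (r,np.nonzero(M[r])[0][[0,-1]].tolist(),im[r,318].tolist()) for r in range(204,270,5) if M[r].any()])
# block top edge facing away (x far): dark wall trapezoid top edge
```

```text
[35 35 56] [47 44 84] [178 121  84]
60 289.5 [[311.0, 267.0], [311.0, 242.0], [326.0, 242.0], [326.0, 267.0]] [[0.4248951229670387, -0.2821675300244106], [0.44197700754305663, -0.2811952688710454], [0.4425620867392086, -0.2907026618348212], [0.42549265017113735, -0.29188879598224077]] [ 0.4337 -0.2865  0.102 ]
110 236.5 [[313.0, 245.0], [325.0, 245.0], [325.0, 267.0], [313.0, 267.0]] [[0.4400451539203992, -0.2825806970810018], [0.44051438359321127, -0.29020660019151945], [0.4254528654116147, -0.2912406634697598], [0.42497489010595424, -0.28346366277345886]] [ 0.4327 -0.2869  0.102 ]
[(244, [311, 320], [40, 40, 103]), (249, [312, 325], [42, 43, 121]), (254, [312, 325], [44, 44, 123]), (259, [312, 325], [44, 46, 121]), (264, [313, 325], [46, 47, 119])]
```

Run:
```python
from h import *
np.set_printoptions(precision=4,suppress=True)
P=manip.camera_params("wrist"); im=cv2.imread("pics/w1.png").astype(int)
D=im[...,2]-im[...,1]; D[:,:295]=0;D[:,345:]=0
for r in range(202,274,4):
    k=np.nonzero(D[r]>12)[0]
    if len(k): print(r,k[[0,-1]],im[r,318],onz("wrist",[[(k[0]+k[-1])/2,r]],.102,P)[0,:2],onz("wrist",[[k[0]-.5,r],[k[-1]+.5,r]],.102,P)[:,1])
# column profile rows
for x in (290,300,335,345): print(x,[int(im[r,x].mean()) for r in range(160,200,2)])
```

```text
206 [313 323] [41 39 60] [ 0.4656 -0.2842] [-0.2808 -0.2875]
210 [310 325] [39 39 62] [ 0.463 -0.284] [-0.2791 -0.289 ]
214 [310 325] [39 38 59] [ 0.4605 -0.2842] [-0.2792 -0.2891]
218 [309 325] [38 37 61] [ 0.4579 -0.284 ] [-0.2787 -0.2893]
222 [307 327] [43 41 81] [ 0.4553 -0.2842] [-0.2776 -0.2907]
226 [307 328] [38 40 80] [ 0.4528 -0.2847] [-0.2778 -0.2915]
230 [307 328] [38 38 80] [ 0.4502 -0.2848] [-0.2779 -0.2917]
234 [307 328] [38 39 79] [ 0.4475 -0.285 ] [-0.2781 -0.2919]
238 [307 328] [39 39 81] [ 0.4449 -0.2851] [-0.2782 -0.2921]
242 [307 328] [34 40 79] [ 0.4422 -0.2853] [-0.2783 -0.2923]
246 [308 328] [ 42  43 120] [ 0.4396 -0.2858] [-0.2791 -0.2925]
250 [308 328] [ 44  42 122] [ 0.4369 -0.286 ] [-0.2793 -0.2927]
254 [308 328] [ 44  44 123] [ 0.4341 -0.2861] [-0.2794 -0.2929]
258 [309 327] [ 39  39 119] [ 0.4314 -0.2863] [-0.2802 -0.2924]
262 [310 327] [ 42  44 118] [ 0.4287 -0.2868] [-0.281  -0.2926]
266 [310 327] [ 46  47 120] [ 0.4259 -0.287 ] [-0.2812 -0.2928]
290 [90, 90, 90, 87, 90, 88, 87, 80, 72, 64, 66, 62, 75, 90, 91, 90, 95, 92, 92, 93]
300 [92, 91, 93, 87, 87, 88, 81, 65, 63, 65, 63, 64, 80, 89, 90, 89, 91, 92, 92, 92]
335 [124, 125, 125, 113, 104, 89, 69, 66, 66, 64, 65, 68, 115, 125, 125, 124, 125, 126, 127, 126]
345 [125, 126, 126, 126, 119, 122, 124, 124, 114, 92, 71, 72, 125, 125, 126, 124, 127, 125, 126, 126]
```

Request:
drive_tool:
  twist:
    - [0,-0.017,0]
    - [0,0,0]
    - [0,0,0]
    - [0,0,0]
    - [0,0,0]
    - [0,0,0]
    - [0,0,0]
    - [0,0,0]
  linear:
    - [0.23,0,0.29]
    - [0,3.0,0]
    - [0,3.0,0]
    - [0,3.0,0]
    - [0,2.0,0]
    - [0,1.66,0]
    - [0,0,0]
    - [0,0,0]
  hand: [5,5,5,5,5,5,5,5]

```text
t: 2.35
tcp_pos: [0.439, -0.2874, 0.095]
tcp_rot: [-1.245, 1.152, -1.152]
ft_force: [-0.5, -1.0, 0.5]
opening: 0.0503
```

Run:
```python
from h import *
np.set_printoptions(precision=4,suppress=True)
s,p,R=st(); print(s["t"],p,R.as_matrix(),s["ft_force"],s["opening"])
P=manip.camera_params("wrist"); im=manip.capture("wrist"); cv2.imwrite("pics/w2.png",im)
D=im.astype(int)[...,2]-im.astype(int)[...,1]; 
for r in range(200,480,12):
    k=np.nonzero(D[r]>20)[0]; k=k[(k>250)&(k<390)]
    if len(k)>4: print(r,k[[0,-1]],im[r,(k[0]+k[-1])//2],onz("wrist",[[(k[0]+k[-1])/2,r]],.102,P)[0,:2])
```

```text
2.35 [ 0.439  -0.2874  0.095 ] [[ 0.0771 -0.0001  0.997 ]
 [-0.997  -0.0005  0.0771]
 [ 0.0005 -1.     -0.0001]] [-0.4612 -1.0086  0.5152] 0.05025546395844417
284 [295 320] [36 37 63] [ 0.4735 -0.2825]
296 [293 321] [36 35 64] [ 0.4694 -0.2826]
308 [292 321] [32 30 61] [ 0.4652 -0.2828]
320 [289 325] [35 38 64] [ 0.4609 -0.2832]
332 [287 325] [33 37 85] [ 0.4565 -0.2832]
344 [288 325] [37 37 88] [ 0.452  -0.2837]
356 [288 325] [39 41 88] [ 0.4474 -0.284 ]
368 [289 325] [33 33 84] [ 0.4427 -0.2845]
380 [289 325] [38 36 86] [ 0.4379 -0.2848]
392 [291 322] [39 43 87] [ 0.4329 -0.285 ]
404 [292 321] [40 42 87] [ 0.4277 -0.2853]
```

View pics/w2.png

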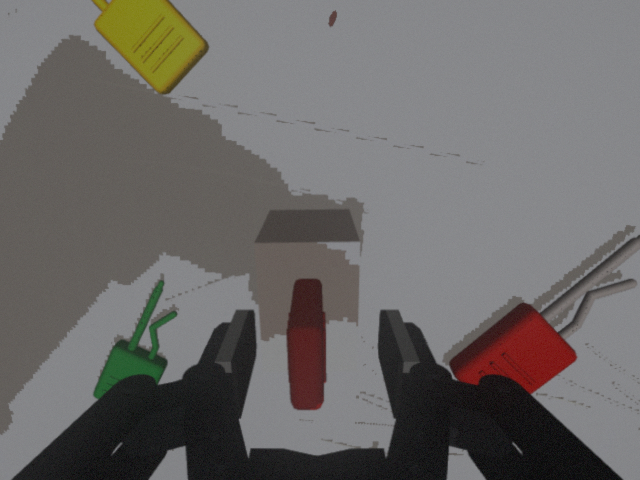

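The tab is centred at (306,367) with the pads' midline at column 317, so I'll shift -2.9 mm in tool x and +2.5 mm in z, then close and lift a little.

Request:
drive_tool:
  twist:
    - [0,0,0]
    - [0,0,0]
    - [0,0,0]
    - [0,0,0]
    - [0,0,0]
    - [0,0,0]
    - [0,0,0]
    - [0,0,0]
    - [0,0,0]
  linear:
    - [-0.29,0.1,0.25]
    - [0,0,0]
    - [0,0,0]
    - [0,0,0]
    - [0,0,0]
    - [0,0,0]
    - [0,0,0]
    - [0,0,0]
    - [0,0,0]
  hand: [5,5,1.0,1.0,1.0,1.0,1.0,1.0,1.0]
  newtons: 70

```text
t: 3.3
tcp_pos: [0.4419, -0.2833, 0.094]
tcp_rot: [-1.245, 1.15, -1.151]
ft_force: [-1.0, -0.7, 2.9]
opening: 0.0116
```

Request:
drive_tool:
  twist:
    - [0,0,0]
    - [0,0,0]
    - [0,0,0]
    - [0,0,0]
    - [0,0,0]
    - [0,0,0]
    - [0,0,0]
    - [0,0,0]
  linear:
    - [0,-1.0,0]
    - [0,-1.5,0]
    - [0,-2.0,0]
    - [0,-2.5,0]
    - [0,-2.5,0]
    - [0,-2.0,0]
    - [0,0,0]
    - [0,0,0]
  hand: [1.0,1.0,1.0,1.0,1.0,1.0,1.0,1.0]

```text
t: 4.1
tcp_pos: [0.4415, -0.283, 0.2085]
tcp_rot: [-1.246, 1.151, -1.151]
ft_force: [0.2, -0.0, -0.1]
opening: 0.011
```

Run:
```python
from h import *
np.set_printoptions(precision=4,suppress=True)
s,p,R=st(); print(s["t"],p,R.as_matrix(),s["ft_force"],s["opening"])
u=proj("scene",[p-[0,0,.05]])[0].astype(int); print(u)
im=manip.capture("scene"); w=manip.capture("wrist"); cv2.imwrite("pics/s3.png",im); cv2.imwrite("pics/w3.png",w)
x,y=u; c=cv2.resize(im[y-30:y+30,x-30:x+30],(480,480),interpolation=cv2.INTER_CUBIC)
cv2.imwrite("pics/c3.png",np.hstack([c,cv2.resize(w[240:480,240:400],(320,480))]))
```

```text
4.1 [ 0.4415 -0.283   0.2085] [[ 0.0788 -0.0002  0.9969]
 [-0.9969  0.0001  0.0788]
 [-0.0001 -1.     -0.0002]] [ 0.1869 -0.0118 -0.0898] 0.010986607877874126
[360 276]
```

View pics/c3.png

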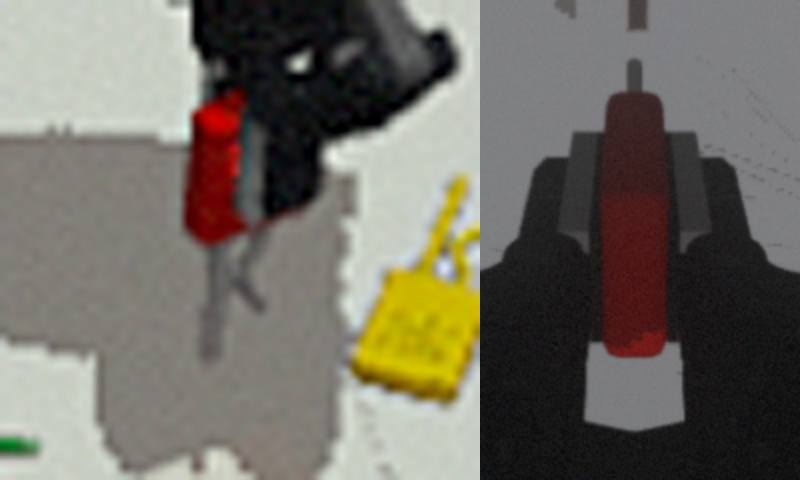

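The clip is out and held straight. In the scene crop the leg is on the left and the bow on the right, so the bow points to world +x (tool +z) and the leg axis is about 7 mm toward tool -z. Next: turn to the pin's yaw and hover beside the hole.

Request:
drive_tool:
  twist:
    - [0,0.118,0]
    - [0,0.118,0]
    - [0,0,0]
    - [0,0,0]
    - [0,0,0]
    - [0,0,0]
    - [0,0,0]
    - [0,0,0]
    - [0,0,0]
    - [0,0,0]
    - [0,0,0]
    - [0,0,0]
    - [0,0,0]
    - [0,0,0]
    - [0,0,0]
  linear:
    - [0,0,0]
    - [0,0,0]
    - [-3.33,0.1,-0.27]
    - [-3.33,0.1,-0.27]
    - [-3.33,0.1,-0.27]
    - [-3.33,0.1,-0.27]
    - [-3.33,0.1,-0.27]
    - [-3.33,0.1,-0.27]
    - [-3.33,0.1,-0.27]
    - [-3.33,0.1,-0.27]
    - [-3.33,0.1,-0.27]
    - [-3.33,0.1,-0.27]
    - [0,0,0]
    - [0,0,0]
    - [0,0,0]
  hand: [1.0,1.0,1.0,1.0,1.0,1.0,1.0,1.0,1.0,1.0,1.0,1.0,1.0,1.0,1.0]

```text
t: 5.7
tcp_pos: [0.4666, 0.0485, 0.1978]
tcp_rot: [-1.132, 1.326, -1.325]
ft_force: [-0.4, -0.5, -1.0]
opening: 0.0113
```

Run:
```python
from h import *
np.set_printoptions(precision=4,suppress=True)
s,p,R=st(); print(s["t"],p,R.as_matrix(),s["ft_force"],s["opening"])
P=manip.camera_params("wrist"); w=manip.capture("wrist"); im=manip.capture("scene"); t=manip.capture("top")
for n,i in(("w4",w),("s4",im),("t4",t)): cv2.imwrite(f"pics/{n}.png",i)
# wrist-3 tip in scene
print("tip@pick px->",onz("scene",[(356,290.7)],.1205))
# tab in hand (tool coords)
D=w.astype(int)[...,2]-w.astype(int)[...,1]
for r in range(250,440,6):
    k=np.nonzero(D[r]>15)[0]; k=k[(k>270)&(k<370)]
    if len(k)>4: print(r,k[[0,-1]],w[r,(k[0]+k[-1])//2],R.inv().apply(onz("wrist",[[(k[0]+k[-1])/2,r]],p[2]+.008,P)[0]-p))
cv2.imwrite("pics/c4.png",cv2.convertScaleAbs(cv2.resize(w[90:390,160:560],(800,600),interpolation=cv2.INTER_CUBIC),alpha=1.4))
```

```text
5.7 [0.4666 0.0485 0.1978] [[-0.1582 -0.002   0.9874]
 [-0.9874 -0.001  -0.1582]
 [ 0.0013 -1.     -0.0018]] [-0.4462 -0.4567 -0.9994] 0.011259655987331953
tip@pick px-> [[ 0.4338 -0.2846  0.1205]]
286 [312 320] [44 46 62] [ 0.     -0.0081  0.0346]
292 [304 329] [41 38 63] [ 0.0002 -0.0081  0.0326]
298 [303 330] [41 39 62] [ 0.0002 -0.0081  0.0306]
304 [304 330] [39 35 60] [ 0.0003 -0.0081  0.0285]
310 [302 332] [35 35 60] [ 0.0003 -0.008   0.0264]
316 [302 332] [29 25 57] [ 0.0003 -0.008   0.0243]
322 [301 332] [36 33 59] [ 0.0002 -0.008   0.0221]
328 [300 333] [33 32 61] [ 0.0002 -0.008   0.0199]
334 [300 333] [24 29 58] [ 0.0002 -0.008   0.0177]
340 [300 335] [25 23 77] [ 0.0005 -0.008   0.0155]
346 [300 334] [30 29 83] [ 0.0003 -0.008   0.0133]
352 [300 333] [28 26 82] [ 0.0002 -0.008   0.011 ]
358 [300 333] [25 24 81] [ 0.0002 -0.008   0.0087]
364 [300 333] [19 18 77] [ 0.0002 -0.008   0.0063]
370 [300 333] [12 20 79] [ 0.0002 -0.008   0.0039]
376 [300 333] [23 21 78] [ 0.0002 -0.008   0.0015]
382 [300 334] [28 29 82] [ 0.0003 -0.008  -0.0009]
388 [301 333] [22 26 82] [ 0.0003 -0.008  -0.0034]
394 [301 332] [15 23 80] [ 0.0001 -0.008  -0.0059]
400 [301 333] [24 25 81] [ 0.0003 -0.008  -0.0084]
406 [300 333] [15 18 78] [ 0.0001 -0.008  -0.011 ]
412 [302 332] [18 23 79] [ 0.0003 -0.008  -0.0136]
418 [308 326] [ 59  61 106] [ 0.0003 -0.008  -0.0163]
```

View pics/c4.png

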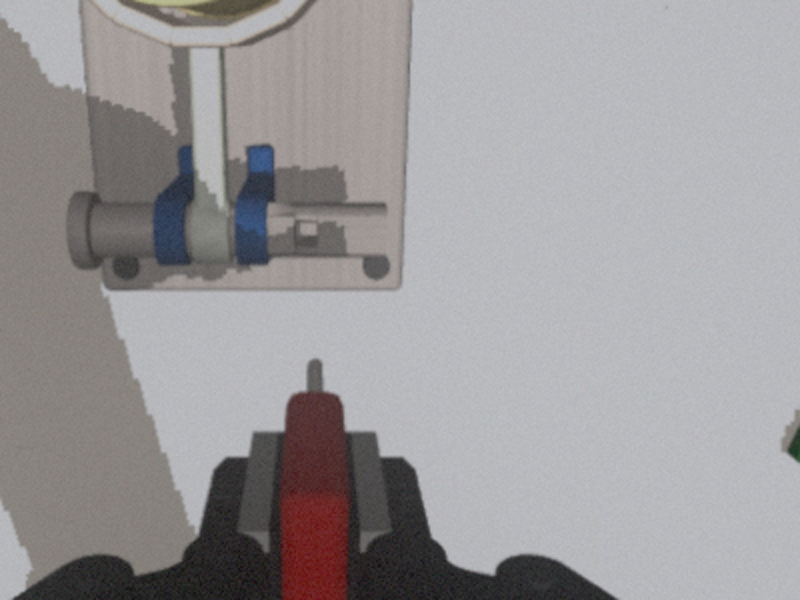

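The crop shows the pin, its flat and the cross hole clearly: hole at crop (307,231), i.e. full pixel (313.5,205.5), with the pin end at crop x 386 and the lug's outer face near 270. In the hand, the tab is centred at tool z≈0, so the leg is at z≈-7 mm.

Run:
```python
from h import *
np.set_printoptions(precision=4,suppress=True)
s,p,R=st(); P=manip.camera_params("wrist")
f=lambda a:[(160+x/2,90+y/2) for x,y in a]
for nm,a in(("hole box",[(296,220),(319,220),(319,245),(296,245),(307,231.5)]),("pin end",[(386,232)]),("lug face top edges",[(268,232)]),("plate",[(107,288),(402,288)])):
    X=onz("wrist",f(a),.012 if nm=="plate" else .069,P); print(nm,X[:,:2].tolist(),"tool",R.inv().apply(X-p).tolist())
w=cv2.imread("pics/w4.png"); g=cv2.cvtColor(w,cv2.COLOR_BGR2GRAY)
print("col313",[(r,int(g[r,310:318].mean())) for r in range(186,224)])
print("col335",[(r,int(g[r,330:342].mean())) for r in range(186,224)])
print("row205",[(c,int(g[202:209,c].mean())) for c in range(288,360)])
```

```text
hole box [[0.4989916675232219, 0.04859309804318211], [0.4978178134881117, 0.041325759356382205], [0.48969437082382716, 0.04261654814863103], [0.49088060172568837, 0.04995931819067455], [0.4947167795222532, 0.0457259518580651]] tool [[-0.005288563437577077, 0.12932027683335734, 0.031624424787257646], [0.002072965991109384, 0.1293250171241253, 0.03162180092948235], [0.0020911048553680133, 0.12933023568882493, 0.023396468098873028], [-0.005346864264509952, 0.1293254460559268, 0.023399309581009824], [-0.0017777823827703082, 0.12932491961645526, 0.027860173268372094]]
pin end [[0.49051101046237555, 0.020655050527093908]] tool [[0.02364291117184994, 0.12934138631363645, 0.027696909732059658]]
lug face top edges [[0.4965577487505817, 0.05813675075611499]] tool [[-0.014323393108609476, 0.1293169434423239, 0.027703059030175267]]
plate [[0.47158245559061024, 0.13224750930909068], [0.4524510631789056, 0.01398862342065714]] tool [[-0.08355306542115559, 0.18629545365248135, -0.00870946144633719], [0.0362432748024453, 0.18637261234571473, -0.008781452775606657]]
col313 [(186, 75), (187, 75), (188,
[... 983 characters left out ...]
(299, 96), (300, 96), (301, 95), (302, 95), (303, 86), (304, 81), (305, 79), (306, 74), (307, 59), (308, 68), (309, 74), (310, 90), (311, 97), (312, 98), (313, 99), (314, 100), (315, 100), (316, 99), (317, 97), (318, 81), (319, 72), (320, 73), (321, 73), (322, 73), (323, 73), (324, 74), (325, 73), (326, 73), (327, 74), (328, 79), (329, 82), (330, 79), (331, 80), (332, 100), (333, 108), (334, 108), (335, 109), (336, 109), (337, 109), (338, 109), (339, 109), (340, 109), (341, 109), (342, 110), (343, 108), (344, 109), (345, 109), (346, 109), (347, 109), (348, 110), (349, 110), (350, 110), (351, 110), (352, 111), (353, 111), (354, 112), (355, 112), (356, 112), (357, 112), (358, 113), (359, 107)]
```

Request:
drive_tool:
  twist:
    - [0,0,0]
    - [0,0,0]
    - [0,0,0]
    - [0,0,0]
    - [0,0,0]
    - [0,0,0]
    - [0,0,0]
  linear:
    - [-0.07,0,1.15]
    - [-0.08,0,1.14]
    - [-0.07,0,1.14]
    - [0,1.5,0]
    - [0,1.2,0]
    - [0,0.7,0]
    - [0,0,0]
  hand: [1.0,1.0,1.0,1.0,1.0,1.0,1.0]
  newtons: 90

```text
t: 6.55
tcp_pos: [0.5004, 0.0466, 0.1632]
tcp_rot: [-1.134, 1.326, -1.323]
ft_force: [-0.4, -0.7, -0.8]
opening: 0.0116
```

Run:
```python
from h import *
np.set_printoptions(precision=4,suppress=True)
s,p,R=st(); print(s["t"],p,R.as_matrix(),s["ft_force"],s["opening"])
p4=np.array([0.4666,0.0485,0.1978]); print("moved tool",R.inv().apply(p-p4))
tip=p+R.apply([0,.088,-.007]); print("tip",tip)
im=manip.capture("scene"); cv2.imwrite("pics/s5.png",im); u=proj("scene",[tip])[0]; print(u)
x,y=u.astype(int); cv2.imwrite("pics/c5.png",cv2.resize(im[y-40:y+25,x-40:x+40],(800,650),interpolation=cv2.INTER_CUBIC)[:600])
```

```text
6.55 [0.5004 0.0466 0.1632] [[-0.1564 -0.0034  0.9877]
 [-0.9877 -0.0002 -0.1564]
 [ 0.0008 -1.     -0.0034]] [-0.3678 -0.7109 -0.8254] 0.011625302126972444
moved tool [-0.0034  0.0345  0.0338]
tip [0.4931 0.0476 0.0752]
[321.8166 211.9536]
```

View pics/c5.png

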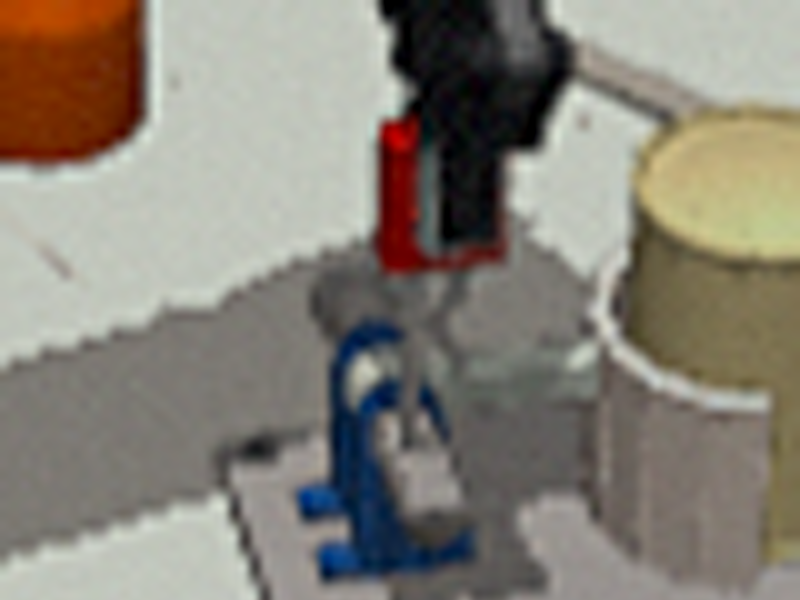

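The tip sits right above the flat, about 6 mm up. The pose has settled about 1.1 mm past the hole in tool -x. I'll correct that and creep down.

Request:
drive_tool:
  twist:
    - [0,0,0]
    - [0,0,0]
    - [0,0,0]
    - [0,0,0]
    - [0,0,0]
  linear:
    - [0.1,0,0]
    - [0,0.2,0]
    - [0,0.2,0]
    - [0,0.2,0]
    - [0,0,0]
  hand: [1.0,1.0,1.0,1.0,1.0]

```text
t: 7.1
tcp_pos: [0.501, 0.0457, 0.1584]
tcp_rot: [-1.131, 1.324, -1.324]
ft_force: [-0.6, -0.2, -1.5]
opening: 0.0109
```

Request:
drive_tool:
  twist:
    - [0,0,0]
    - [0,0,0]
  linear:
    - [0,0.1,0]
    - [0,0.05,0]
  hand: [1.0,1.0]

```text
t: 7.3
tcp_pos: [0.5012, 0.0458, 0.1572]
tcp_rot: [-1.131, 1.324, -1.324]
ft_force: [-0.4, -1.1, -0.9]
opening: 0.0114
```

Request:
drive_tool:
  twist:
    - [0,0,0]
    - [0,0,0]
    - [0,0,0]
  linear:
    - [0,0.1,0]
    - [0,0,0]
    - [0,0,0]
  hand: [1.0,1.0,1.0]

```text
t: 7.6
tcp_pos: [0.5012, 0.0458, 0.1561]
tcp_rot: [-1.131, 1.324, -1.324]
ft_force: [-1.1, -0.6, -0.4]
opening: 0.0113
```

Request:
drive_tool:
  twist:
    - [0,0,0]
    - [0,0,0]
    - [0,0,0]
  linear:
    - [0,0.1,0]
    - [0,0,0]
    - [0,0,0]
  hand: [1.0,1.0,1.0]

```text
t: 7.9
tcp_pos: [0.5012, 0.0457, 0.1552]
tcp_rot: [-1.131, 1.324, -1.324]
ft_force: [0.1, -1.4, -0.4]
opening: 0.0113
```

Run:
```python
from h import *
np.set_printoptions(precision=4,suppress=True)
s,p,R=st(); print(s["t"],p,R.as_matrix(),s["ft_force"],s["moment"]); print("tip",p+R.apply([0,.088,-.007]))
```

```text
7.9 [0.5012 0.0457 0.1552] [[-0.1565 -0.0001  0.9877]
 [-0.9877 -0.     -0.1565]
 [ 0.0001 -1.     -0.0001]] [ 0.0741 -1.4473 -0.3598] [ 0.0383  0.0007 -0.0316]
tip [0.4943 0.0468 0.0672]
```

Request:
drive_tool:
  twist:
    - [0,0,0]
    - [0,0,0]
    - [0,0,0]
    - [0,0,0]
  linear:
    - [0,0.1,0]
    - [0,0,0]
    - [0,0.1,0]
    - [0,0,0]
  hand: [1.0,1.0,1.0,1.0]

```text
t: 8.3
tcp_pos: [0.5011, 0.0457, 0.153]
tcp_rot: [-1.131, 1.324, -1.324]
ft_force: [1.1, 0.3, -0.8]
opening: 0.0108
```

Request:
drive_tool:
  twist:
    - [0,0,0]
    - [0,0,0]
    - [0,0,0]
  linear:
    - [0,0.1,0]
    - [0,0,0]
    - [0,0,0]
  hand: [1.0,1.0,1.0]

```text
t: 8.6
tcp_pos: [0.5012, 0.0457, 0.1522]
tcp_rot: [-1.131, 1.324, -1.324]
ft_force: [-0.3, -0.2, -0.3]
opening: 0.0113
```

Request:
drive_tool:
  twist:
    - [0,0,0]
    - [0,0,0]
    - [0,0,0]
    - [0,0,0]
  linear:
    - [0,0.1,0]
    - [0,0,0]
    - [0,0.1,0]
    - [0,0,0]
  hand: [1.0,1.0,1.0,1.0]

```text
t: 9.0
tcp_pos: [0.5011, 0.0457, 0.1501]
tcp_rot: [-1.131, 1.324, -1.324]
ft_force: [-0.4, -0.0, 0.2]
opening: 0.0118
```

Request:
drive_tool:
  twist:
    - [0,0,0]
    - [0,0,0]
    - [0,0,0]
    - [0,0,0]
  linear:
    - [0,0.1,0]
    - [0,0,0]
    - [0,0.1,0]
    - [0,0,0]
  hand: [1.0,1.0,1.0,1.0]

```text
t: 9.4
tcp_pos: [0.5011, 0.0457, 0.148]
tcp_rot: [-1.131, 1.324, -1.324]
ft_force: [-0.3, -1.1, -0.8]
opening: 0.0115
```

Request:
drive_tool:
  twist:
    - [0,0,0]
    - [0,0,0]
    - [0,0,0]
    - [0,0,0]
    - [0,0,0]
    - [0,0,0]
  linear:
    - [0,0.1,0]
    - [0,0.1,0]
    - [0,0.1,0]
    - [0,0.1,0]
    - [0,0.1,0]
    - [0,0,0]
  hand: [1.0,1.0,1.0,1.0,1.0,1.0]

```text
t: 10.0
tcp_pos: [0.5011, 0.0457, 0.143]
tcp_rot: [-1.131, 1.324, -1.324]
ft_force: [-0.6, -0.3, -0.6]
opening: 0.0113
```

Request:
drive_tool:
  twist:
    - [0,0,0]
    - [0,0,0]
    - [0,0,0]
    - [0,0,0]
    - [0,0,0]
    - [0,0,0]
  linear:
    - [0,0.1,0]
    - [0,0.1,0]
    - [0,0.1,0]
    - [0,0.1,0]
    - [0,0.1,0]
    - [0,0,0]
  hand: [1.0,1.0,1.0,1.0,1.0,1.0]

```text
t: 10.6
tcp_pos: [0.5011, 0.0457, 0.138]
tcp_rot: [-1.131, 1.324, -1.324]
ft_force: [0.1, 0.1, -0.4]
opening: 0.0114
```

Run:
```python
from h import *
np.set_printoptions(precision=4,suppress=True)
s,p,R=st(); print(s["t"],p,s["ft_force"],s["moment"])
tip=p+R.apply([0,.07,-.007]); print("leg",tip)
im=manip.capture("scene"); cv2.imwrite("pics/s6.png",im); x,y=proj("scene",[tip])[0].astype(int)
cv2.imwrite("pics/c6.png",cv2.resize(im[y-35:y+25,x-40:x+40],(800,600),interpolation=cv2.INTER_CUBIC))
```

```text
10.6 [0.5011 0.0457 0.138 ] [ 0.1085  0.1437 -0.4468] [-0.0022  0.0157 -0.0055]
leg [0.4941 0.0468 0.068 ]
```

View pics/c6.png

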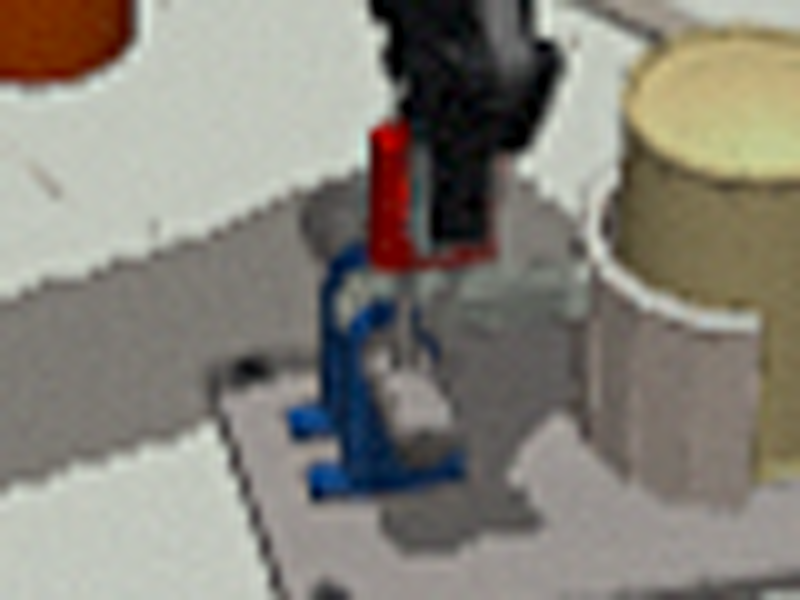

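The leg now disappears into the pin at crop (405,365), with no contact force, so it is 19 mm deep in the hole. Continuing to where the bow takes up.

Request:
drive_tool:
  twist:
    - [0,0,0]
    - [0,0,0]
    - [0,0,0]
    - [0,0,0]
    - [0,0,0]
    - [0,0,0]
    - [0,0,0]
    - [0,0,0]
    - [0,0,0]
  linear:
    - [0,0.1,0]
    - [0,0.1,0]
    - [0,0.1,0]
    - [0,0.1,0]
    - [0,0.1,0]
    - [0,0.1,0]
    - [0,0.1,0]
    - [0,0.1,0]
    - [0,0,0]
  hand: [1.0,1.0,1.0,1.0,1.0,1.0,1.0,1.0,1.0]

```text
t: 11.55
tcp_pos: [0.5014, 0.0457, 0.1302]
tcp_rot: [-1.13, 1.324, -1.324]
ft_force: [0.3, 0.1, -0.2]
opening: 0.011
```

Request:
drive_tool:
  twist:
    - [0,0,0]
    - [0,0,0]
    - [0,0,0]
    - [0,0,0]
  linear:
    - [0,0.1,0]
    - [0,0.1,0]
    - [0,0.1,0]
    - [0,0,0]
  hand: [1.0,1.0,1.0,1.0]

```text
t: 11.95
tcp_pos: [0.5022, 0.0457, 0.1275]
tcp_rot: [-1.129, 1.322, -1.325]
ft_force: [2.6, 0.4, -0.6]
opening: 0.0113
```

Request:
drive_tool:
  twist:
    - [0,0,0]
    - [0,0,0]
    - [0,0,0]
  linear:
    - [0,0.1,0]
    - [0,0.1,0]
    - [0,0,0]
  hand: [1.0,1.0,1.0]

```text
t: 12.25
tcp_pos: [0.5024, 0.0457, 0.1259]
tcp_rot: [-1.128, 1.322, -1.325]
ft_force: [3.4, -0.1, 3.8]
opening: 0.0112
```

Request:
drive_tool:
  twist:
    - [0,0,0]
    - [0,0,0]
    - [0,0,0]
  linear:
    - [0,0.1,0]
    - [0,0.1,0]
    - [0,0,0]
  hand: [1.0,1.0,1.0]

```text
t: 12.55
tcp_pos: [0.5026, 0.0459, 0.1242]
tcp_rot: [-1.128, 1.322, -1.325]
ft_force: [4.0, 0.4, 4.8]
opening: 0.0113
```

Request:
drive_tool:
  twist:
    - [0,0,0]
    - [0,0,0]
    - [0,0,0]
  linear:
    - [0,0.1,0]
    - [0,0.1,0]
    - [0,0,0]
  hand: [1.0,1.0,1.0]

```text
t: 12.85
tcp_pos: [0.5027, 0.046, 0.1229]
tcp_rot: [-1.128, 1.322, -1.325]
ft_force: [0.9, 0.2, 8.0]
opening: 0.0111
```

Request:
drive_tool:
  twist:
    - [0,0,0]
    - [0,0,0]
    - [0,0,0]
  linear:
    - [0,0.1,0]
    - [0,0.1,0]
    - [0,0,0]
  hand: [1.0,1.0,1.0]

```text
t: 13.15
tcp_pos: [0.5026, 0.046, 0.1198]
tcp_rot: [-1.128, 1.322, -1.325]
ft_force: [5.0, 0.5, 2.5]
opening: 0.0113
```

Request:
drive_tool:
  twist:
    - [0,0,0]
    - [0,0,0]
    - [0,0,0]
  linear:
    - [0,0.1,0]
    - [0,0.1,0]
    - [0,0,0]
  hand: [1.0,1.0,1.0]

```text
t: 13.45
tcp_pos: [0.5024, 0.0458, 0.117]
tcp_rot: [-1.128, 1.322, -1.325]
ft_force: [6.7, -0.4, -1.4]
opening: 0.0113
```

Request:
drive_tool:
  twist:
    - [0,0,0]
    - [0,0,0]
    - [0,0,0]
  linear:
    - [0,0.1,0]
    - [0,0.1,0]
    - [0,0,0]
  hand: [1.0,1.0,1.0]

```text
t: 13.75
tcp_pos: [0.502, 0.0454, 0.1142]
tcp_rot: [-1.129, 1.323, -1.325]
ft_force: [7.8, -0.6, -6.2]
opening: 0.0112
```

Request:
drive_tool:
  twist:
    - [0,0,0]
    - [0,0,0]
    - [0,0,0]
    - [0,0,0]
  linear:
    - [0,0.1,0]
    - [0,0.1,0]
    - [0,0.1,0]
    - [0,0,0]
  hand: [1.0,1.0,1.0,1.0]

```text
t: 14.15
tcp_pos: [0.501, 0.0452, 0.1107]
tcp_rot: [-1.131, 1.325, -1.324]
ft_force: [6.1, -1.0, -5.4]
opening: 0.0111
```

Request:
drive_tool:
  twist:
    - [0,0,0]
    - [0,0,0]
    - [0,0,0]
    - [0,0,0]
  linear:
    - [0,0.1,0]
    - [0,0.1,0]
    - [0,0.1,0]
    - [0,0,0]
  hand: [1.0,1.0,1.0,1.0]

```text
t: 14.55
tcp_pos: [0.5004, 0.0452, 0.1077]
tcp_rot: [-1.133, 1.325, -1.324]
ft_force: [4.9, -0.4, -4.2]
opening: 0.0113
```

Request:
drive_tool:
  twist:
    - [0,0,0]
    - [0,0,0]
    - [0,0,0]
  linear:
    - [0,0.1,0]
    - [0,0,0]
    - [0,0,0]
  hand: [1.0,1.0,1.0]

```text
t: 14.85
tcp_pos: [0.5004, 0.0453, 0.1072]
tcp_rot: [-1.133, 1.325, -1.324]
ft_force: [4.7, -1.1, -4.7]
opening: 0.0112
```

Request:
drive_tool:
  twist:
    - [0,0,0]
    - [0,0,0]
    - [0,0,0]
  linear:
    - [0,0.1,0]
    - [0,0,0]
    - [0,0,0]
  hand: [1.0,1.0,1.0]

```text
t: 15.15
tcp_pos: [0.5005, 0.0455, 0.1067]
tcp_rot: [-1.132, 1.325, -1.324]
ft_force: [3.6, -1.5, -3.6]
opening: 0.011
```

Request:
drive_tool:
  twist:
    - [0,0,0]
    - [0,0,0]
    - [0,0,0]
  linear:
    - [0,0.1,0]
    - [0,0,0]
    - [0,0,0]
  hand: [1.0,1.0,1.0]

```text
t: 15.45
tcp_pos: [0.5006, 0.0459, 0.106]
tcp_rot: [-1.132, 1.325, -1.323]
ft_force: [1.9, 0.6, -2.0]
opening: 0.0113
```

Request:
drive_tool:
  twist:
    - [0,0,0]
    - [0,0,0]
    - [0,0,0]
  linear:
    - [0,0.1,0]
    - [0,0,0]
    - [0,0,0]
  hand: [1.0,1.0,1.0]

```text
t: 15.75
tcp_pos: [0.5007, 0.0461, 0.1051]
tcp_rot: [-1.132, 1.325, -1.323]
ft_force: [1.3, 1.0, -1.4]
opening: 0.011
```

Request:
drive_tool:
  twist:
    - [0,0,0]
    - [0,0,0]
    - [0,0,0]
  linear:
    - [0,0.05,0]
    - [0,0,0]
    - [0,0,0]
  hand: [1.0,1.0,1.0]

```text
t: 16.05
tcp_pos: [0.5008, 0.0461, 0.1049]
tcp_rot: [-1.131, 1.325, -1.323]
ft_force: [-0.6, 0.3, 3.3]
opening: 0.0112
```

Request:
drive_tool:
  twist:
    - [0,0,0]
    - [0,0,0]
    - [0,0,0]
  linear:
    - [0,0.05,0]
    - [0,0,0]
    - [0,0,0]
  hand: [1.0,1.0,1.0]

```text
t: 16.35
tcp_pos: [0.5008, 0.0461, 0.1049]
tcp_rot: [-1.131, 1.324, -1.323]
ft_force: [-2.8, -0.0, 6.1]
opening: 0.011
```

A solid stop at TCP z = 0.1049 (expected 0.105), with force rising 3 to 6 N and no further motion: the tab is home. Release and back off straight up.

Request:
drive_tool:
  twist:
    - [0,0,0]
    - [0,0,0]
    - [0,0,0]
    - [0,0,0]
    - [0,0,0]
    - [0,0,0]
    - [0,0,0]
    - [0,0,0]
    - [0,0,0]
    - [0,0,0]
    - [0,0,0]
    - [0,0,0]
    - [0,0,0]
    - [0,0,0]
  linear:
    - [0,-0.05,0]
    - [0,0,0]
    - [0,0,0]
    - [0,0,0]
    - [0,0,0]
    - [0,0,0]
    - [0,-1.0,0]
    - [0,-2.0,0]
    - [0,-3.0,0]
    - [0,-3.0,0]
    - [0,-2.0,-2.0]
    - [0,0,-3.0]
    - [0,0,-2.0]
    - [0,0,0]
  hand: [1.0,3.0,3.5,3.5,3.5,3.5,3.5,3.5,3.5,3.5,3.5,3.5,3.5,3.5]

```text
t: 17.75
tcp_pos: [0.4299, 0.0575, 0.2156]
tcp_rot: [-1.132, 1.322, -1.323]
ft_force: [0.2, -0.9, 0.2]
opening: 0.0349
```

Run:
```python
from h import *
np.set_printoptions(precision=4,suppress=True)
s,p,R=st(); print(s["t"],p,s["ft_force"],s["opening"])
P=manip.camera_params("wrist"); w=manip.capture("wrist"); im=manip.capture("scene"); cv2.imwrite("pics/w7.png",w); cv2.imwrite("pics/s7.png",im)
X=np.array([.4943,.0465,.09]); a,b=proj("wrist",[X],P)[0].astype(int); x,y=proj("scene",[X])[0].astype(int)
print(a,b,x,y)
f=lambda i,x,y,w,h,k:cv2.resize(i[max(0,y-h//2):y+h//2,x-w//2:x+w//2],(400,500),interpolation=cv2.INTER_CUBIC)
cv2.imwrite("pics/c7.png",np.hstack([cv2.convertScaleAbs(f(w,a,b,160,200,2),alpha=1.3),f(im,x,y,64,80,5)]))
# tab mask: scene red lowest pixel and tab top via wrist
D=im.astype(int)[...,2]-im[...,1]; m=(D>70); m[:,:x-25]=0; m[:,x+25:]=0; m[:y-30]=0; m[y+30:]=0
r,c=np.nonzero(m); print("red scene rows",r.min(),r.max(),"cols",c.min(),c.max())
L=np.array([.4941,.0466]); px=np.array([.9877,-.1564]); py=np.array([.1564,.9877])
cor=[np.r_[L+u*px+v*py,z] for z in(.069,.113) for u in(-.01,.024) for v in(-.006,.006)]
q=proj("scene",cor); print("expected rows",q[:,1].min(),q[:,1].max(),"cols",q[:,0].min(),q[:,0].max())
```

```text
17.75 [0.4299 0.0575 0.2156] [ 0.2462 -0.8688  0.1597] 0.03487969910529738
317 146 322 207
red scene rows 200 215 cols 319 330
expected rows 198.26163144983875 215.78587668995692 cols 318.0744030247156 332.1013718466267
```

View pics/c7.png

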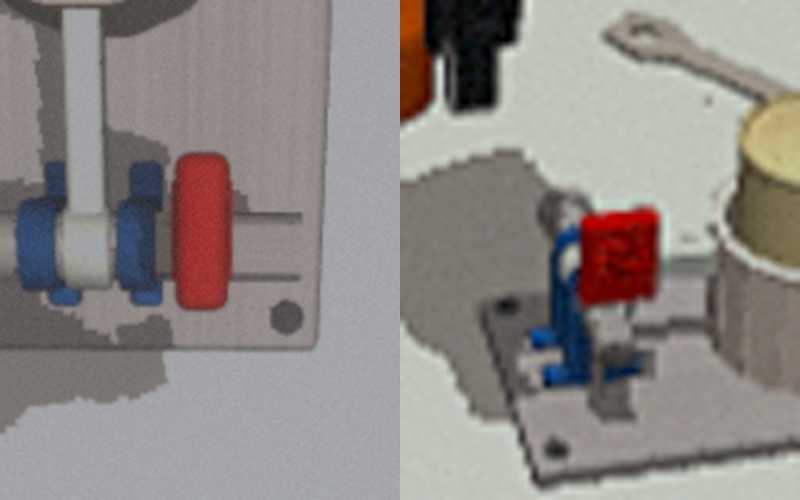

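The tab sits upright on the pin flat, square to the pin. Its lower edge in the scene view (row 215) matches the fully home prediction (215.8). The gripper is well clear and the can and spanner are unmoved, so I'm handing in.

```bash
python3 -c "
from workcell import manip
print(manip.sign_off())"
```

```text
the job is handed in; nothing more can be done
None
```

The red-tabbed cotter is in the clevis pin's cross hole with its tab fully home. I let go of it and handed the job in at about 18 s of the 72 s allowed.

- **Picking it up:** I took the smaller red cotter out of the white parking block. The larger red one lying loose was left alone.
- **Finding the hole:** The wrist camera showed the hole about 12 to 13 mm out from the lug. I crept down in 1 mm steps, and the leg went in with no contact force, so no search was needed.
- **Snapping it home:** The bow rode over the pin with about 8 N of upward resistance at the highest reading. It then drew the cotter in with up to 6 N and stopped solidly at 6 N. Forces were read after each short step, so brief peaks between readings would not show.
- **Final checks:**
  - **Height:** The tool stopped at 104.9 mm, where 105 mm was expected for fully home.
  - **Position:** The tab's lower edge was at row 215 in the scene picture, against 215.8 predicted. The rest of its outline agreed within about 2 pixels.
  - **Clearance:** The gripper was clear, with only sensor-noise forces.
- **Not checked directly:** The snapped bow was hidden under the tab, so I judged it from the force pattern. The full can, oil can and spanner looked undisturbed in the crops. I did not re-measure them, and I did not look at the tape roll again, though the arm never went near it.

No check failed. An early position estimate of the tab differed by about 4 to 5 mm between the top and wrist cameras; I corrected for that from close by.

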